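# Walk the tube nest block round to the fence

### The arm

A 7-joint arm with a two-finger parallel gripper is mounted at the origin on the work surface. World frame = base frame: x ahead of the robot, y to its left, z up, the work surface at z = 0. Lengths are in m, angles in rad, forces in N, time in s.
With the tool pointing down it reaches from about 0.425 to 1.025 m from the base axis. Payload 9.4 kg.
Tool frame: the origin (TCP) lies midway between the tips of the shut fingers; the grasp point (between the pads) lies 19 mm behind it; z points along the fingers, x is the direction in which the jaws open and shut, and the axes are right-handed (so a half turn about z gives the same grasp; the last joint's range is limited). The gripper opens to 93 mm and grips with 3 to 60 N. Pads are 15 mm wide; open, the fingers measure 128 mm over their backs; the gripper's body (75 mm by 188 mm) begins 65 mm behind the grasp point.
Start: joints at [-1.205, 0.599, -0.003, 1.599, 0.002, 0.943, -0.08], TCP at [0.311, 0.655, 0.219] pointing down, gripper open.
Joint ranges: [-2.57, 2.57], [-0.35, 1.97], [-1.29, 1.29], [0.11, 2.56], [-1.05, 4.19], [0.11, 1.86], [-2.63, 2.63]. Speed limits (rad/s): [2.22, 2.22, 3.01, 3.01, 3.14, 3.14, 3.14].

### API

Orientations are given as a 3x3 rotation matrix whose columns are the frame's x, y, z axes.
In Python, from rig import get_state, snapshot, camera_params, hand_in gives the robot as it stands.
- The arm moves only by the tool play_rows, never from a script. Its argument "plan" is a list of rows, each a list of 4 numbers: the shift along the tool's x, y, z in cm, then the turn about the tool's z in rad. A call has 1 to 12 rows; each row shifts and turns the commanded pose from where the row before left it, along the tool's axes as they then stand; what a row does not reach is not made up. A row lasts 1/8 s, in which the tool goes at most 62.5 mm and 10.7 degrees, less where a joint would pass 70% of its speed; a pose out of reach is approached as far as the arm can. A call is refused whole if a number of a shift passes 6.25 or a number of a turn 0.188, either way. A call with a gripper value outside its range is refused whole. "hand" is the finger opening in cm, from 0 to 9.3, set as the call begins (left out, the last holds). The fingers move at their own pace and stop on an object; "squeeze" is the grip in N (left out, the last holds). Time passes only in rows, so rows that do not move let the fingers close. It gives the time, the measured TCP pose, the force and the opening at its end, in the units of the state.
- get_state(): the state, without advancing time (a new reading comes with each control period).
- snapshot(name): name is "scene" or "top" or "wrist"; returns (picture, depth): 400x640x3 uint8, red, green, blue; 400x640 float32, m along the optical axis (not along the pixel's ray), 0 where there is no reading.
- camera_params(name): a dict with "K" (3x3 intrinsics, pixels), "k1" (the pictures are not rectified: a ray, as slopes to the right and down, at radius r is drawn at 1 + k1 r^2 times it, then the intrinsics apply), "world_to_cam" (4x4, takes a point from world to camera coordinates); the wrist camera has in their place "mount" (4x4, takes a point from camera to tool coordinates, whose origin is the TCP and whose axes are the tool frame's). Camera axes: x right, y up, looking along -z (the intrinsics and any distortion apply to the point x, -y, -z); pixel columns grow to the right and rows downward; lengths in m; the calibration is good to about 2 mm. A picture is of the moment at which its call begins: read the wrist's pose just before it. camera_params takes no time and is no camera call.
- hand_in(): hands the job in, once; it reports no verdict.
The state is a dict: "time_s": time; "joint_positions": joint angles; "dq": joint speeds; "joint_torque": joint torques, N m; "ee_pos": TCP position; "tool_rot": TCP orientation; "contact_force": force on the tool from outside, world axes, zero at the start; "moment": the same for the moment, N m; "gripper_width": finger opening in m.
Only numpy, scipy, OpenCV 4.12 (cv2) and the standard library are available. Lean on these libraries where they do the work, as an engineer would, in place of code of your own. Each camera call takes 0.05 s, during which the arm holds its last target.

### The job

Turn the heavy tube nest block roughly on the spot by pushing its corners in turn with the fingertips, so that its middle never strays more than about 60 mm from where it stood, until one of its long sides (either one) squarely faces the fence while it still stands clear of the fence. Then push it up until that long side lies flat against the fence over its whole length, never letting it touch the fence askew. The block only slides on the bench: do not lift or tip it, and leave the tube rack, gauge, cap tray and stopper where they are.

Things in the scene. Friction and masses are not known exactly. Their poses are not given: they have to be found in the camera images.
- nest_block: White plastic tube nest block, a loose flat cuboid of about 0.85 kg, 100 mm (its x) by 160 mm (its y) by 45 mm high, with 15 blind bores (18 mm) in its top; too wide to grip. Origin: centre of its underside; z up. The two long sides are the faces at x = +50 mm and x = -50 mm, both equally good. It slides on the bare steel bench with dry friction (about 3 to 7 N to push) and stops when the push stops.
- fence: Dark steel fence, a straight bar fixed to the bench, 360 mm long (its y), 32 mm high, 20 mm thick. Origin: bottom centre of its working face, the upright face that looks along its -x, towards the robot's side, where the block stands; the bar lies at x = 0 to 20 mm. When the block is flat against it, the block's origin is at x = -50 mm in this frame.
- tube_rack: Bystander at the left (+y) end of the fence: white foam rack, 100 x 50 x 40 mm, with four yellow-capped tubes standing in it, 115 mm high in all. Origin: centre of its underside.
- plug_gauge: Bystander behind the fence: small turned aluminium plug gauge standing upright, 32 mm across, 60 mm high. Origin: centre of its underside.
- cap_tray: Bystander at the right (-y) end of the fence: open blue tray of yellow caps, 90 x 130 x 30 mm. Origin: centre of its underside.
- stopper: Bystander behind the fence: loose dark rubber stopper, 21 mm across, 20 mm high. Origin: centre of its underside.
There are look-alikes about, which are no part of the job. What is shaped like the nest_block but orange or red is not meant.

How it is judged:
On the way:
1. the block has been turned on the spot: a long side faces the fence within 7 degrees, at least 15 mm clear of it, the middle within 70 mm of where it started (angle between the x axis of nest_block and the x axis of fence, either way round below 0.122 rad and x of nest_block in the frame of fence below -0.065 m and distance of nest_block from where it was at the start of the episode below 0.07 m), for 0.2 s.
At the end, for the whole second after the job is handed in: A long side of the block lies flat against the fence: parallel within 3 degrees, gap at its middle under 4 mm, no part overhanging the fence's ends (middle within 100 mm of the fence's middle); the block stands flat on the bench at rest; the bystanders are within 20 mm of where they stood (angle between the x axis of nest_block and the x axis of fence, either way round below 0.05 rad and x of nest_block in the frame of fence between -0.054 and -0.046 m and y of nest_block in the frame of fence between -0.1 and 0.1 m and angle between nest_block's own z axis and vertical below 0.04 rad and height (world z) of nest_block below 0.004 m and linear speed of nest_block below 0.01 m/s and angular speed of nest_block below 0.05 rad/s and distance of each of tube_rack, plug_gauge, cap_tray, stopper from where it was at the start of the episode below 0.02 m); the robot touches nothing.
It fails at once if the block strays more than 70 mm from where it started while still askew to the fence by more than 12 degrees (distance of nest_block from where it was at the start of the episode above 0.07 m and angle between the x axis of nest_block and the x axis of fence, either way round above 0.21 rad).
It fails at once if the block presses on the fence while askew by more than 12 degrees (contact force between nest_block and fence above 1 N and angle between the x axis of nest_block and the x axis of fence, either way round above 0.21 rad).
It fails at once if the block is lifted or tipped (height (world z) of nest_block above 0.008 m or angle between nest_block's own z axis and vertical above 0.12 rad).
It fails at once if a bystander is disturbed (moved over 20 mm or tipped) (distance of any of tube_rack, plug_gauge, cap_tray, stopper from where it was at the start of the episode above 0.02 m or angle between any of tube_rack, plug_gauge, cap_tray, stopper's own z axis and vertical above 0.3 rad).
It also fails if it takes over 61 s, if anything falls off the work surface, if the arm or the gripper's body presses on something with over 40 N, if the wrist force passes 120 N, or if a joint passes its speed limit or range.

## Working session

There is one attempt and no reset: what is moved stays moved. The work goes in short steps, Python scripts to look and compute and a tool call to move; the robot and the scene stay as the last step left them, time stands still between calls to the robot, and variables do not carry over. Pictures are saved under pics/ and viewed, and the job is handed in when it is done.

Besides the shell and the picture viewer there is one more tool, called after "Request:" as name(argument=value, ...) on one line, values as JSON. play_rows: Moves the arm, as the interface text tells. Its arguments: {"type":"object","properties":{"plan":{"type":"array"},"hand":{"type":"number"},"squeeze":{"type":"number"}},"required":["plan"]}

```bash
ls; mkdir -p pics; python3 - <<'E'
from rig import *
import cv2,numpy as np
s=get_state();print(s['time_s'],s['ee_pos'],s['tool_rot'],s['gripper_width'])
for n in ['top','scene']:
    p,d=snapshot(n);cv2.imwrite(f'pics/{n}0.png',p[:,:,::-1]);np.savez(f'{n}0.npz',p=p,d=d)
    print(camera_params(n))
E
```

```text
pics
0.0 [0.31044619 0.65462508 0.2177835 ] [[ 4.28459399e-01  9.03560875e-01 -5.37593893e-04]
 [ 9.03559745e-01 -4.28459716e-01 -1.43474083e-03]
 [-1.52671301e-03  1.28979995e-04 -9.99998826e-01]] 0.09329770355738087
{'K': array([[433.31510745,   0.        , 314.38533713],
       [  0.        , 433.31510745, 194.2714354 ],
       [  0.        ,   0.        ,   1.        ]]), 'k1': -0.09590489655812702, 'world_to_cam': array([[ 0.01032528, -0.99989134,  0.01052119,  0.0157324 ],
       [ 0.99480502,  0.01133726,  0.10116543, -0.58048473],
       [-0.10127371,  0.00942197,  0.99481398, -1.006155  ],
       [ 0.        ,  0.        ,  0.        ,  1.        ]])}
{'K': array([[365.44018107,   0.        , 316.92598699],
       [  0.        , 365.44018107, 197.44680352],
       [  0.        ,   0.        ,   1.        ]]), 'k1': -0.03974304448100748, 'world_to_cam': array([[-0.41652583,  0.90912216,  0.00176749,  0.21133332],
       [-0.59480192, -0.27398532,  0.75573985,  0.32794944],
       [ 0.68754412,  0.31373387,  0.65486957, -1.4527911 ],
       [ 0.        ,  0.        ,  0.        ,  1.        ]])}
```

View pics/top0.png

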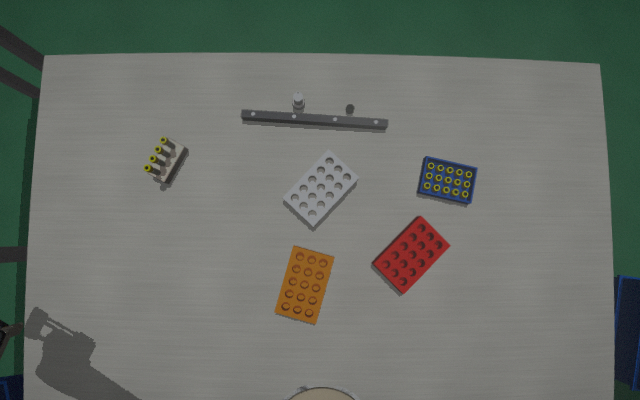

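View pics/scene0.png

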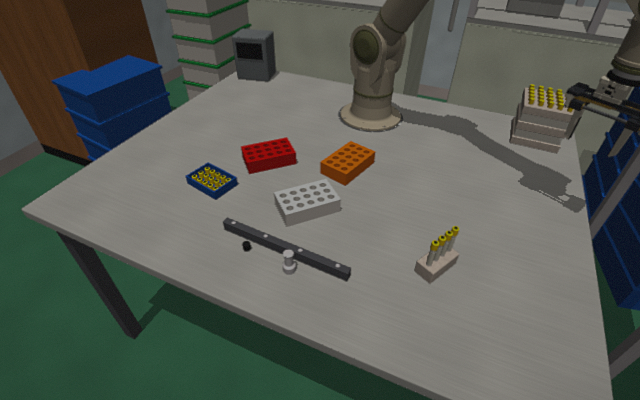

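The white block is at about (320,188) in the top view. The fence runs from (242,115) to (387,124). The orange block (305,285) and red block (411,254) are the look-alikes. I'll measure poses with depth next.

```bash
cat > h.py <<'E'
import numpy as np,cv2
from rig import *
def world(d,name):
    c=camera_params(name);K=c['K'];k1=c['k1'];T=np.linalg.inv(c['world_to_cam'])
    v,u=np.mgrid[:d.shape[0],:d.shape[1]].astype(np.float64)
    pts=np.stack([u.ravel(),v.ravel()],1)[:,None]
    n=cv2.undistortPoints(pts,K,np.array([k1,0,0,0,0.]))[:,0]
    z=d.ravel().astype(float)
    P=np.stack([n[:,0]*z,-n[:,1]*z,-z,np.ones_like(z)],1)@T.T
    return P[:,:3].reshape(*d.shape,3)
def rect(xy):
    (c,(w,h),a)=cv2.minAreaRect((xy*1000).astype(np.float32))
    b=cv2.boxPoints((c,(w,h),a));e1=b[1]-b[0];e2=b[2]-b[1]
    L=e1 if np.linalg.norm(e1)>np.linalg.norm(e2) else e2
    return np.array(c),sorted([w,h]),np.degrees(np.arctan2(L[1],L[0]))%180
def block(p,d,near=None):
    W=world(d,'top');hsv=cv2.cvtColor(p,cv2.COLOR_RGB2HSV)
    m=(d>0)&(W[...,2]>.032)&(W[...,2]<.058)&(hsv[...,1]<60)&(W[...,0]>.4)&(abs(W[...,1])<.2)
    m=m.astype(np.uint8);
    m=cv2.morphologyEx(m,cv2.MORPH_CLOSE,np.ones((9,9),np.uint8))
    n,l,st,ce=cv2.connectedComponentsWithStats(m)
    i=1+np.argmax(st[1:,4]);mm=(l==i)&(W[...,2]>.032)&(W[...,2]<.058)
    return rect(W[mm][:,:2]),np.median(W[mm][:,2]),st[i]
E
python3 - <<'E'
from h import *
z=np.load('top0.npz');p,d=z['p'],z['d'];W=world(d,'top')
print(block(p,d))
hsv=cv2.cvtColor(p,cv2.COLOR_RGB2HSV)
m=(W[...,2]>.022)&(W[...,2]<.042)&(hsv[...,2]<110)
m[:100]=0;m[135:]=0;m[:,:225]=0;m[:,400:]=0
m=m.astype(np.uint8);n,l,st,ce=cv2.connectedComponentsWithStats(m);i=1+np.argmax(st[1:,4])
print('fence',rect(W[l==i][:,:2]),np.median(W[l==i][:,2]))
for n,(a,b,c,e) in dict(rack=(135,190,140,195),tray=(150,210,410,485),orange=(240,330,270,340),red=(210,300,365,455),gauge=(88,108,288,308),stop=(100,112,343,357)).items():
    s=W[a:b,c:e];q=s[s[...,2]>.012];print(n,rect(q[:,:2]),q[:,2].max())
print(d[280:300,320:340].mean(), np.median(W[50:350,480:600,2]))
E
python3 -c "
import cv2;p=cv2.imread('pics/top0.png');cv2.imwrite('pics/crop0.png',cv2.resize(p[90:340,230:490],None,fx=2.3,fy=2.3))"
```

```text
((array([595.56915283,   7.59173584]), [100.30420684814453, 160.58810424804688], np.float32(137.47461)), np.float64(0.04451355285113401), array([ 283,  149,   76,   78, 2862], dtype=int32))
fence (array([767.73504639,  24.37843323]), [22.364721298217773, 359.7842712402344], np.float32(86.75332)) 0.03146421990540249
rack (array([573.50390625, 217.57432556]), [100.86782836914062, 420.17926025390625], np.float32(62.170303)) 1.0594965221020547
tray (array([ 588.949646  , -165.98205566]), [134.48739624023438, 435.8168029785156], np.float32(102.710175)) 1.0594965221020547
orange (array([380.95892334,  40.58181763]), [100.79698944091797, 186.81723022460938], np.float32(164.65158)) 1.0594965221020547
red (array([ 479.28103638, -138.7736969 ]), [177.89309692382812, 291.17755126953125], np.float32(59.877644)) 1.0594965221020547
gauge (array([648.79064941,  56.14363861]), [30.005647659301758, 348.877685546875], np.float32(3.0793674)) 1.0594965221020547
stop (array([643.456604  , -13.13545227]), [19.57404899597168, 347.3467102050781], np.float32(161.8067)) 1.0594965221020547
1.0299678 -0.0002329559734915998
```

View pics/crop0.png

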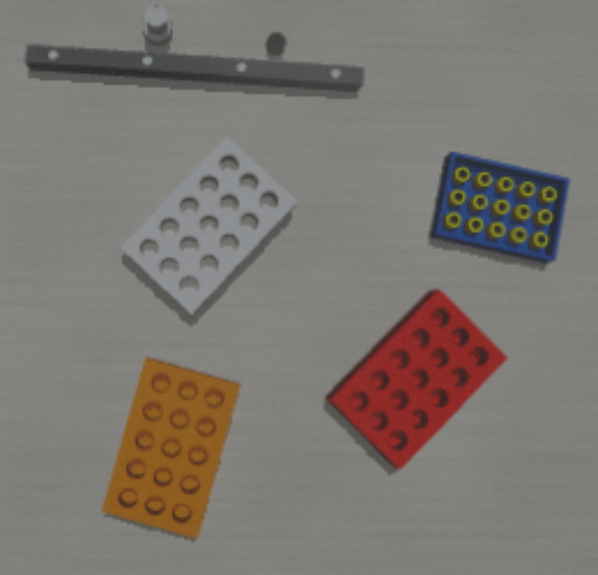

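Only the block at (320,188) is white with no colour, so it is the one meant; the crop confirms it. Measured as follows:
- **Block:** centre (596, 8) mm, 100×160 mm, top at 44.5 mm, long axis at 137.5°.
- **Fence:** long axis at 86.75°.

The block therefore has to turn about −50.7°. First I'll shut the fingers and move over the near-left corner.

Request:
play_rows(plan=[[-4.25, 3.78, 0, 0], [-4.25, 3.78, 0, 0], [-4.25, 3.78, 0, 0], [-4.25, 3.78, 0, 0], [-4.25, 3.78, 0, 0], [-4.25, 3.78, 0, 0], [-4.25, 3.78, 0, 0], [-4.25, 3.78, 0, 0], [-4.25, 3.78, 0, 0], [-4.25, 3.78, 0, 0], [-4.25, 3.78, 0, 0], [-4.25, 3.78, 0, 0]], hand=0)

```text
time_s: 1.6
ee_pos: [0.5023, -0.0018, 0.2186]
tool_rot: [[0.428, 0.904, 0.0], [0.904, -0.428, 0.0], [0.0, 0.0, -1.0]]
contact_force: [0.7, 0.2, 0.1]
gripper_width: 0.0008
```

Request:
play_rows(plan=[[0, 0, 1, 0.18], [0, 0, 1, 0.18], [0, 0, 1, 0.18], [0, 0, 1, 0.18], [0, 0, 1, 0.18], [0, 0, 1, 0.18], [0, 0, 1, 0.18], [0, 0, 1, 0.18], [0, 0, 1, 0.18], [0, 0, 1, 0.18], [0, 0, 0, 0.18], [0, 0, 0, 0]])

```text
time_s: 3.1
ee_pos: [0.5019, 0.0001, 0.1183]
tool_rot: [[0.66, -0.752, -0.001], [-0.752, -0.66, -0.001], [0.0, 0.001, -1.0]]
contact_force: [-0.1, -0.5, 0.8]
gripper_width: 0.0002
```

Request:
play_rows(plan=[[0, 0, 2.6, 0], [0, 0, 2.6, 0], [0, 0, 2.6, 0], [0, 0, 2.6, 0], [0, 0, 0, 0], [0, -0.8, 0, 0], [0, -0.8, 0, 0], [0, -0.8, 0, 0], [0, -0.8, 0, 0], [0, -0.8, 0, 0], [0, 0, 0, 0]])

```text
time_s: 4.47
ee_pos: [0.5331, 0.0271, 0.0148]
tool_rot: [[0.66, -0.752, 0.001], [-0.752, -0.66, -0.0], [0.001, -0.001, -1.0]]
contact_force: [-0.2, -0.0, -0.2]
gripper_width: 0.0005
```

```bash
cat > look.py <<'E'
from h import *
import sys
s=get_state();p,d=snapshot('top');cv2.imwrite(f'pics/{sys.argv[1]}.png',cv2.resize(p[80:300,220:440,::-1],None,fx=2.5,fy=2.5))
r,z,st=block(p,d)
c,sz,a=r
print('t',s['time_s'],'tcp',s['ee_pos'],'toolx ang',np.degrees(np.arctan2(s['tool_rot'][1,0],s['tool_rot'][0,0])),s['contact_force'])
print('block',c,sz,a,'z',z,st,'err deg',a-86.75,'moved',c-[595.6,7.6],np.linalg.norm(c-[595.6,7.6]))
th=np.radians(-3.25);R=np.array([[np.cos(th),np.sin(th)],[-np.sin(th),np.cos(th)]])
O=np.array([767.7-10*np.cos(th),24.4-10*np.sin(th)])
print('fence frame',R@(c-O))
u=np.array([np.cos(np.radians(a)),np.sin(np.radians(a))]);v=np.array([u[1],-u[0]])
e=s['ee_pos'][:2]*1000-c;print('tool in block u,v:',e@u,e@v)
t=s['tool_rot'][:2,:2]
for nm,(su,sv) in dict(Bside=(62,-72),Dside=(-62,72)).items():
    g=c+su*u+sv*v; print(nm,g,'delta in tool x,y cm',t.T@(g-s['ee_pos'][:2]*1000)/10)
E
python3 look.py t1
```

```text
t 4.475 tcp [0.53308924 0.02713012 0.01483766] toolx ang -48.73221946528568 [-0.23884757 -0.03218882 -0.24144414]
block [767.59338379  22.82035828] [20.628137588500977, 353.3572082519531] 86.84081 z 0.033202310099279986 [ 243  109  145   18 1114] err deg 0.09081268 moved [171.99338379  15.22035828] 172.66552456490183
fence frame [ 9.98310956 -1.58314551]
tool in block u,v: -8.620374287290593 -234.38526570257895
Bside [699.11964011  88.6940732 ] delta in tool x,y cm [  6.32365152 -16.54004438]
Dside [836.06712747 -43.05335665] delta in tool x,y cm [ 25.25901304 -18.14369543]
```

View pics/t1.png

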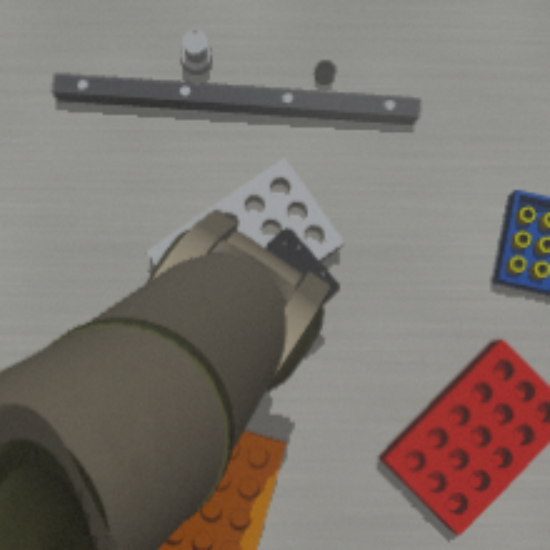

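Arm hides much of the block, though the visible corner at crop (285,160) shows it has turned. I'll merge the scene camera points too.

```bash
cat > patch.py <<'E'
E
python3 - <<'E'
s=open('h.py').read()
s=s[:s.index('def block')]+'''
def block(p,d,ps,ds,ee):
    P=[]
    for n,(a,b) in dict(top=(p,d),scene=(ps,ds)).items():
        W=world(b,n);hsv=cv2.cvtColor(a,cv2.COLOR_RGB2HSV)
        m=(b>0)&(W[...,2]>.038)&(W[...,2]<.050)&(hsv[...,1]<60)&(hsv[...,2]>100)&(W[...,0]>.44)&(W[...,0]<.764)&(abs(W[...,1])<.18)
        m&=np.hypot(W[...,0]-ee[0],W[...,1]-ee[1])>.0245
        m=cv2.morphologyEx(m.astype(np.uint8),cv2.MORPH_OPEN,np.ones((2,2),np.uint8))
        k,l,st,_=cv2.connectedComponentsWithStats(cv2.dilate(m,np.ones((5,5),np.uint8)))
        keep=np.isin(l,[i for i in range(1,k) if st[i,4]>60])&(m>0)
        q=W[keep][:,:2];P.append(q)
        print(n,len(q),rect(q) if len(q)>50 else '')
    return rect(np.vstack(P)),P
'''
open('h.py','w').write(s)
l=open('look.py').read()
l=l.replace("r,z,st=block(p,d)","ps,ds=snapshot('scene');cv2.imwrite(f'pics/{sys.argv[1]}s.png',cv2.resize(ps[120:320,160:460,::-1],None,fx=2.5,fy=2.5));np.savez(sys.argv[1]+'.npz',p=p,d=d,ps=ps,ds=ds)\nr,PP=block(p,d,ps,ds,s['ee_pos'])").replace("'z',z,st,","")
open('look.py','w').write(l)
E
python3 look.py t2
```

```text
top 850 (array([590.80682373,   0.78250122]), [151.91207885742188, 184.48585510253906], np.float32(125.48971))
scene 1209 (array([883.97729492, 197.96499634]), [173.056396484375, 836.875244140625], np.float32(33.031887))
t 4.525 tcp [0.5332292  0.02680885 0.01487512] toolx ang -48.75378552290389 [ 0.35131038 -0.00383214  0.37988397]
block [878.21228027 193.3494873 ] [183.83375549316406, 849.0170288085938] 33.85605 err deg -52.89395 moved [282.61228027 185.7494873 ] 338.1901432556931
fence frame [110.75632273 174.9430101 ]
tool in block u,v: -379.2688603769993 -53.89092886632063
Bside [889.58775711 287.68186951] delta in tool x,y cm [  3.87996994 -43.99322252]
Dside [866.83680344  99.0171051 ] delta in tool x,y cm [ 16.56538542 -29.8440096 ]
```

View pics/t2s.png

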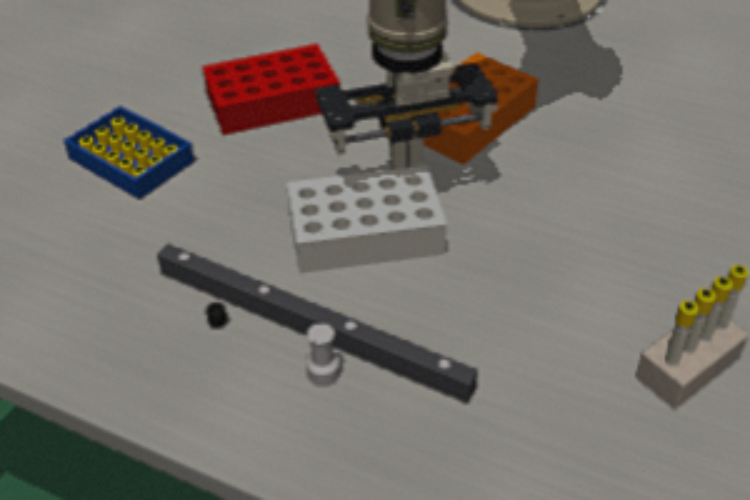

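```bash
python3 - <<'E'
s=open('h.py').read()
s=s.replace("m=cv2.morphologyEx(m.astype(np.uint8),cv2.MORPH_OPEN,np.ones((2,2),np.uint8))","m=cv2.erode(cv2.dilate(m.astype(np.uint8),np.ones((3,3),np.uint8)),np.ones((3,3),np.uint8))&m.astype(np.uint8)")
s=s.replace("cv2.connectedComponentsWithStats(cv2.dilate(m,np.ones((5,5),np.uint8)))","cv2.connectedComponentsWithStats(cv2.dilate(m,np.ones((3,3),np.uint8)))")
open('h.py','w').write(s)
from h import *
z=np.load('t2.npz');e=[.5332,.0268]
r,P=block(z['p'],z['d'],z['ps'],z['ds'],e)
print(r)
im=np.full((600,800,3),255,np.uint8)
for q,c in zip(P,[(255,0,0),(0,0,255)]):
    for x,y in q: cv2.circle(im,(int(400-y*2000),int(600-(x-.45)*2000)),2,c,-1)
cv2.imwrite('pics/pts2.png',im)
E
```

```text
top 857 (array([616.66552734,  14.34706116]), [100.19993591308594, 159.9672393798828], np.float32(125.1623))
scene 1233 (array([617.59100342,  15.00093842]), [103.56283569335938, 161.495849609375], np.float32(124.31754))
(array([617.59100342,  15.00093842]), [103.56283569335938, 161.495849609375], np.float32(124.31754))
```

View pics/pts2.png

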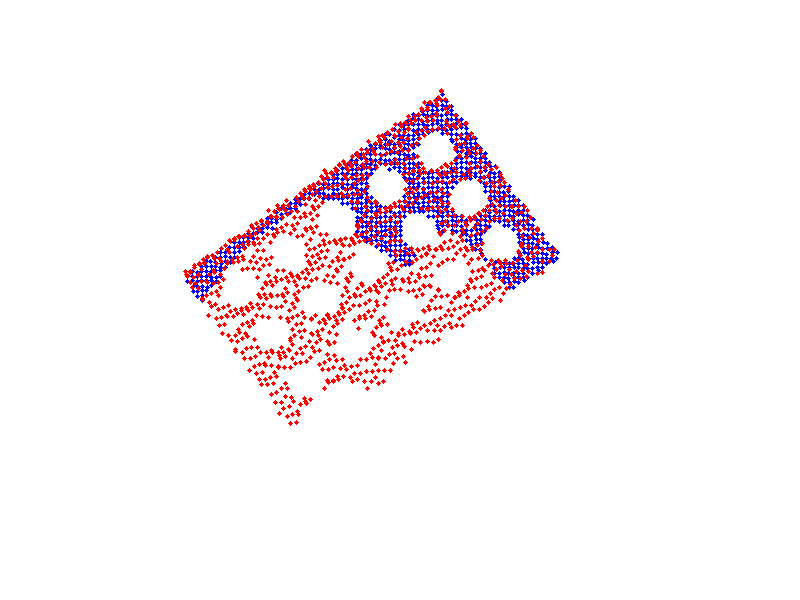

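The fits agree: the block is near (617,15) at about 124.8°, so it turned 12.7° and moved 22 mm. Next I'll push the opposite far-right corner back.

Request:
play_rows(plan=[[0, 1, 0, 0], [0, 0, -3, 0], [0, 0, -3, 0], [0, 0, -3, 0], [3.3, -3.25, 0, 0], [3.3, -3.25, 0, 0], [3.3, -3.25, 0, 0], [3.3, -3.25, 0, 0], [0, 0, 0, 0.154], [0, 0, 0, 0.154], [0, 0, 0, 0.154], [0, 0, 0, 0]])

```text
time_s: 6.12
ee_pos: [0.7088, 0.0053, 0.1042]
tool_rot: [[0.254, -0.967, -0.001], [-0.967, -0.254, -0.0], [0.0, 0.001, -1.0]]
contact_force: [-0.3, 0.0, -0.4]
gripper_width: 0.0007
```

```bash
python3 look.py t3
```

```text
top 1924 (array([616.72595215,  14.63568115]), [100.35182189941406, 160.5302734375], np.float32(124.8654))
scene 831 (array([616.15673828,  14.14883423]), [105.7281494140625, 160.2404022216797], np.float32(125.23758))
t 6.125 tcp [0.70876148 0.005349   0.10415207] toolx ang -75.2642285879295 [-0.29483294  0.02101418 -0.38982594]
block [616.09954834  14.19420624] [105.69883728027344, 160.47738647460938] 125.10493 err deg 38.354927 moved [20.49954834  6.59420624] 21.534043699318
fence frame [-140.77803329  -18.78403168]
tool in block u,v: -60.52388132837009 70.72008566753354
Bside [521.54163742  23.5109787 ] delta in tool x,y cm [-6.51861858 17.64422606]
Dside [710.65745926   4.87743378] delta in tool x,y cm [ 0.0938322  -0.17136743]
```

Request:
play_rows(plan=[[0, -0.3, 3, 0], [0, 0, 3, 0], [0, 0, 3, 0], [0, 0, 0, 0], [0.14, 0.8, 0, 0], [0.14, 0.8, 0, 0], [0.14, 0.8, 0, 0], [0.14, 0.8, 0, 0], [0.14, 0.8, 0, 0], [0.14, 0.8, 0, 0], [0, 0, 0, 0]])

```text
time_s: 7.6
ee_pos: [0.6665, -0.0139, 0.0145]
tool_rot: [[0.253, -0.967, -0.002], [-0.967, -0.253, 0.0], [-0.001, 0.002, -1.0]]
contact_force: [0.7, -0.6, 0.6]
gripper_width: 0.0004
```

```bash
python3 look.py t4
```

```text
top 1261 (array([584.53436279,  11.5161438 ]), [82.89444732666016, 159.5651092529297], np.float32(109.69057))
scene 413 (array([584.1572876,  37.334198 ]), [103.40135192871094, 114.07811737060547], np.float32(107.578896))
t 7.6 tcp [ 0.66647914 -0.01390825  0.01448598] toolx ang -75.33397111219041 [ 0.73852382 -0.64136718  0.58066911]
block [593.44433594  14.81428528] [104.52393341064453, 159.75086975097656] 109.70537 err deg 22.955368 moved [-2.15566406  7.21428528] 7.529462107437908
fence frame [-163.43196266  -19.44933708]
tool in block u,v: -51.66663903536923 59.07304410035757
Bside [504.75535774  48.90629768] delta in tool x,y cm [-10.17138203  14.05504337]
Dside [682.13331413 -19.27772713] delta in tool x,y cm [ 0.91579146 -1.37846295]
```

View pics/t4.png

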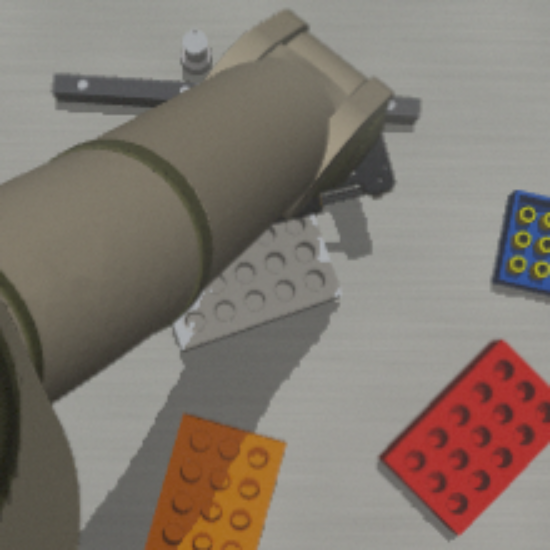

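The block is now at 109.7° with its centre within about 8 mm of the start. I'll push the near-left corner again for the remaining 23°.

Request:
play_rows(plan=[[0, -1.2, 0, 0], [0, 0, -3, 0], [0, 0, -3, 0], [0, 0, -3, 0], [-2.48, 3.95, 0, 0], [-2.48, 3.95, 0, 0], [-2.48, 3.95, 0, 0], [-2.48, 3.95, 0, 0], [0, 0, 0, 0.155], [0, 0, 0, 0.155], [0, 0, 0, 0]])

```text
time_s: 9.07
ee_pos: [0.502, 0.0458, 0.1044]
tool_rot: [[-0.051, -0.999, -0.0], [-0.999, 0.051, -0.001], [0.001, 0.0, -1.0]]
contact_force: [-0.5, 0.8, -0.2]
gripper_width: 0.0003
```

```bash
python3 look.py t5
```

```text
top 1180 (array([592.47375488,  14.52619171]), [100.48624420166016, 159.94976806640625], np.float32(109.47088))
scene 1218 (array([592.77679443,  14.35697937]), [107.93414306640625, 160.033447265625], np.float32(109.80607))
t 9.075 tcp [0.50204372 0.04578869 0.10442795] toolx ang -92.93475206897327 [-0.53380774  0.76745369 -0.21593731]
block [592.77679443  14.35697937] [107.93414306640625, 160.033447265625] 109.80607 err deg 23.056068 moved [-2.82320557  6.75697937] 7.323063558264167
fence frame [-164.07250459  -19.94375228]
tool in block u,v: 60.31613524441432 -74.71550531168484
Bside [504.02803612  48.29305649] delta in tool x,y cm [-0.26026786 -0.18534916]
Dside [681.52555275 -19.57909775] delta in tool x,y cm [  5.60928076 -18.25931873]
```

View pics/t5s.png

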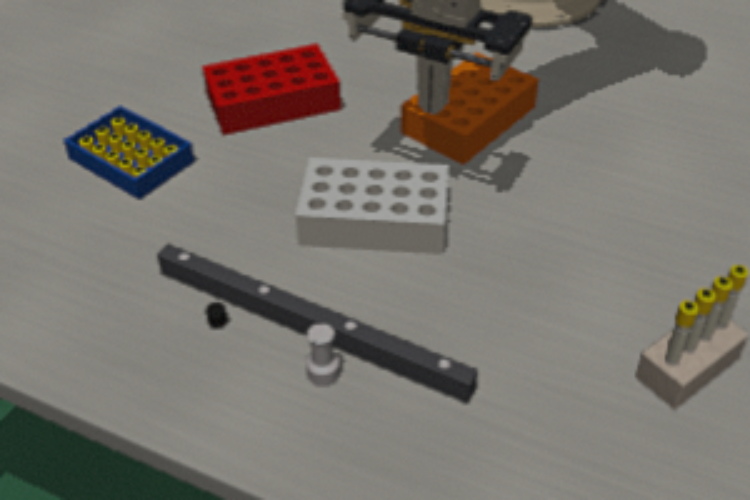

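Request:
play_rows(plan=[[0, 0, 3, 0], [0, 0, 3, 0], [0, 0, 3, 0], [0, 0, 0, 0], [-0.14, -0.8, 0, 0], [-0.14, -0.8, 0, 0], [-0.14, -0.8, 0, 0], [-0.14, -0.8, 0, 0], [-0.14, -0.8, 0, 0], [-0.14, -0.8, 0, 0], [0, 0, 0, 0]])

```text
time_s: 10.55
ee_pos: [0.5515, 0.0508, 0.0147]
tool_rot: [[-0.053, -0.999, 0.002], [-0.999, 0.053, -0.001], [0.001, -0.002, -1.0]]
contact_force: [0.2, -0.8, -0.9]
gripper_width: 0.0005
```

```bash
python3 look.py t6
```

```text
top 930 (array([620.1048584 , -16.97735977]), [101.03938293457031, 112.29003143310547], np.float32(95.28668))
scene 1254 (array([618.35858154,   6.66165161]), [104.95748138427734, 161.70164489746094], np.float32(95.146095))
t 10.55 tcp [0.55147019 0.05083768 0.01466878] toolx ang -93.04305807161958 [ 0.24767697 -0.76489491 -0.86686777]
block [618.35858154   6.66165161] [104.95748138427734, 161.70164489746094] 95.146095 err deg 8.396095 moved [22.75858154 -0.93834839] 22.777917629723746
fence frame [-138.09559184  -26.17640059]
tool in block u,v: 49.99755313700057 -62.65638956939825
Bside [541.08767176  61.95366335] delta in tool x,y cm [-1.05491381  1.09579393]
Dside [695.62949133 -48.63036013] delta in tool x,y cm [  9.16748462 -14.92359173]
```

Request:
play_rows(plan=[[0, -0.8, 0, 0], [0, -0.8, 0, 0], [0, 0, 0, 0]])

```text
time_s: 11.02
ee_pos: [0.5673, 0.0499, 0.0146]
tool_rot: [[-0.053, -0.999, 0.002], [-0.999, 0.053, -0.001], [0.001, -0.002, -1.0]]
contact_force: [-0.5, 0.2, -0.3]
gripper_width: 0.0002
```

```bash
python3 look.py t7
```

```text
top 792 (array([627.71386719, -18.87057495]), [99.86485290527344, 114.74581909179688], np.float32(89.86822))
scene 1257 (array([628.90106201,   1.73475647]), [104.38226318359375, 161.23439025878906], np.float32(89.5358))
t 11.025 tcp [0.56726259 0.04991491 0.0146427 ] toolx ang -93.05049157959697 [-0.52047383  0.1941119  -0.29657059]
block [628.90106201   1.73475647] [104.38226318359375, 161.23439025878906] 89.5358 err deg 2.785797 moved [33.30106201 -5.86524353] 33.81363353409022
fence frame [-127.29074773  -30.49768906]
tool in block u,v: 47.67918404926998 -62.02679125805664
Bside [557.40573919  64.31604958] delta in tool x,y cm [-1.3856192   1.06092232]
Dside [700.39638484 -60.84653664] delta in tool x,y cm [ 10.35196254 -13.88390731]
```

About 2.8° askew now, 127 mm from the fence, and 34 mm from the start. Next I'll back off, open the fingers into a wide two-point pusher, centre it on the long side, and let it square up.

Request:
play_rows(plan=[[0, 1.5, 0, 0], [1.6, 0, -0.3, 0], [1.6, 0, 0, 0], [1.6, 0, 0, 0], [0, 0, 0, 0], [0, 0, 0, 0], [0, 0, 0, 0], [0, 0, 0, 0]], hand=9.3)

```text
time_s: 12.12
ee_pos: [0.5484, 0.0037, 0.0175]
tool_rot: [[-0.052, -0.999, -0.0], [-0.999, 0.052, 0.0], [-0.0, 0.0, -1.0]]
contact_force: [-0.0, 0.6, -0.6]
gripper_width: 0.0756
```

```bash
python3 look.py t8
```

```text
top 697 (array([641.37261963,   2.54129791]), [72.22566986083984, 158.45779418945312], np.float32(89.20583))
scene 1287 (array([627.75360107,   1.79734039]), [104.0411605834961, 162.31564331054688], np.float32(89.22307))
t 12.125 tcp [0.54836288 0.0036613  0.01753132] toolx ang -92.99459116465643 [-0.02391387  0.56281935 -0.58448882]
block [627.75360107   1.79734039] [104.0411605834961, 162.31564331054688] 89.22307 err deg 2.4730682 moved [32.15360107 -5.80265961] 32.672999870748605
fence frame [-128.43991123  -30.50025855]
tool in block u,v: 0.7872825593324669 -79.40869643457543
Bside [556.60091078  64.76793224] delta in tool x,y cm [-6.1453557  -0.50344666]
Dside [698.90629137 -61.17325145] delta in tool x,y cm [  5.6881377  -15.37249018]
```

View pics/t8s.png

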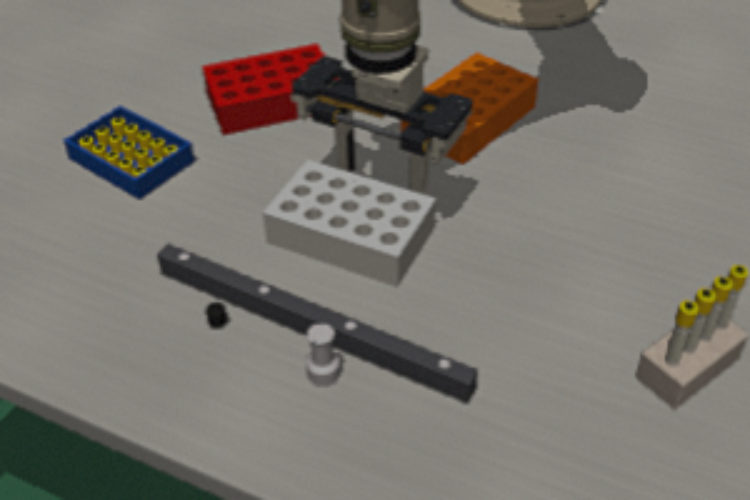

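The picture shows the block nearly parallel, with the open fingers centred behind it. Now pushing most of the way.

Request:
play_rows(plan=[[0, -0.75, 0, 0], [0, -0.75, 0, 0], [0, -0.75, 0, 0], [0, -0.75, 0, 0], [0, -0.75, 0, 0], [0, -0.75, 0, 0], [0, -0.75, 0, 0], [0, -0.75, 0, 0], [0, -0.75, 0, 0], [0, 0, 0, 0]])

```text
time_s: 13.48
ee_pos: [0.6173, -0.0008, 0.0179]
tool_rot: [[-0.053, -0.999, 0.002], [-0.999, 0.053, -0.001], [0.001, -0.002, -1.0]]
contact_force: [-0.5, -0.0, -0.1]
gripper_width: 0.0932
```

```bash
python3 look.py t9
```

```text
top 67 (array([719.61065674,  -4.4899826 ]), [20.660280227661133, 158.54290771484375], np.float32(89.48579))
scene 1364 (array([677.25024414,  -3.14266968]), [104.16638946533203, 161.76390075683594], np.float32(86.90934))
t 13.475 tcp [ 0.61733037 -0.00075278  0.01785368] toolx ang -93.04119495589701 [-0.45682126 -0.04732396 -0.05975194]
block [677.25024414  -3.14266968] [104.16638946533203, 161.76390075683594] 86.90934 err deg 0.1593399 moved [ 81.65024414 -10.74266968] 82.3539150255079
fence frame [-78.74281213 -32.62622079]
tool in block u,v: -0.8442296202015781 -59.961572396626735
Bside [608.69776511  62.64910316] delta in tool x,y cm [-6.28545892  1.19840544]
Dside [745.80272317 -68.93444252] delta in tool x,y cm [  6.12696599 -13.19083174]
```

View pics/t9s.png

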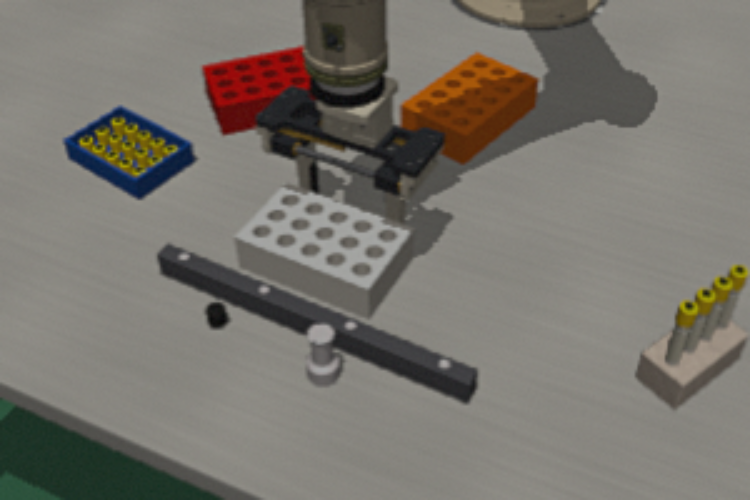

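The block is 0.2° askew with about 28 mm to go. I'll push 24 mm, then finish in small steps watching the force.

Request:
play_rows(plan=[[0, -0.6, 0, 0], [0, -0.6, 0, 0], [0, -0.6, 0, 0], [0, -0.6, 0, 0], [0, -0.1, 0, 0], [0, -0.1, 0, 0]])

```text
time_s: 14.32
ee_pos: [0.6405, -0.0018, 0.0177]
tool_rot: [[-0.053, -0.999, -0.002], [-0.999, 0.053, 0.001], [-0.001, 0.002, -1.0]]
contact_force: [-6.0, 0.7, 4.5]
gripper_width: 0.0929
```

```bash
python3 look.py t10
```

```text
top 0 
scene 1406 (array([700.5914917 ,  -3.99536896]), [103.11376953125, 162.1249542236328], np.float32(87.28455))
t 14.325 tcp [ 0.64045506 -0.00181115  0.01770823] toolx ang -93.05947645764465 [-5.96738164  0.67648821  4.53020479]
block [700.5914917   -3.99536896] [103.11376953125, 162.1249542236328] 87.28455 err deg 0.5345535 moved [104.9914917  -11.59536896] 105.6298533109278
fence frame [-55.39076309 -32.15426825]
tool in block u,v: -0.6672475850677202 -60.172387032015415
Bside [631.60963845  61.34606862] delta in tool x,y cm [-6.25950884  1.22035698]
Dside [769.57334495 -69.33680654] delta in tool x,y cm [  6.05380214 -13.25379088]
```

View pics/t10s.png

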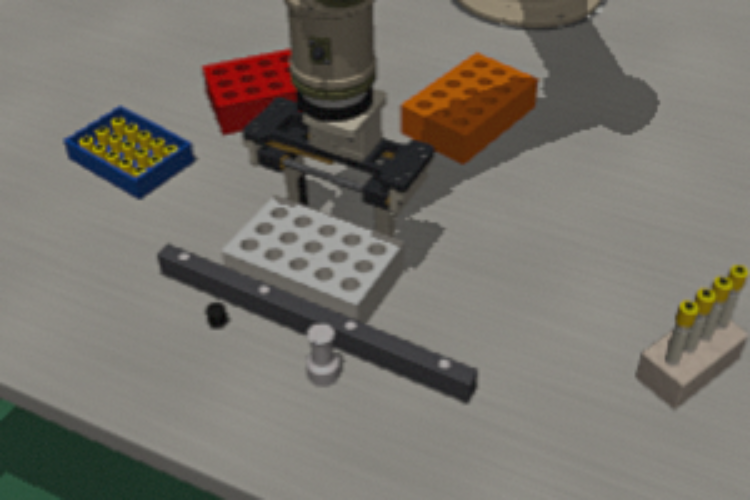

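Request:
play_rows(plan=[[0, -0.15, 0, 0], [0, -0.15, 0, 0], [0, 0, 0, 0]])

```text
time_s: 14.8
ee_pos: [0.6439, -0.002, 0.0177]
tool_rot: [[-0.053, -0.999, -0.001], [-0.999, 0.053, 0.0], [-0.0, 0.001, -1.0]]
contact_force: [-4.9, 0.1, 3.1]
gripper_width: 0.0928
```

Request:
play_rows(plan=[[0, -0.1, 0, 0], [0, -0.1, 0, 0]])

```text
time_s: 15.05
ee_pos: [0.6457, -0.0021, 0.0177]
tool_rot: [[-0.053, -0.999, -0.002], [-0.999, 0.053, 0.001], [-0.0, 0.002, -1.0]]
contact_force: [-5.1, 0.2, 4.8]
gripper_width: 0.0928
```

Request:
play_rows(plan=[[0, -0.1, 0, 0], [0, -0.1, 0, 0], [0, 0, 0, 0]])

```text
time_s: 15.42
ee_pos: [0.6463, -0.0021, 0.0176]
tool_rot: [[-0.053, -0.999, -0.004], [-0.999, 0.053, 0.001], [-0.001, 0.004, -1.0]]
contact_force: [-9.4, -0.1, 6.3]
gripper_width: 0.093
```

```bash
python3 look.py t11
```

```text
top 0 
scene 1439 (array([705.65716553,  -4.6343689 ]), [104.25343322753906, 162.5695343017578], np.float32(86.68767))
t 15.425 tcp [ 0.64628532 -0.00210661  0.01763201] toolx ang -93.06535278673739 [-9.40500767 -0.13780167  6.29174019]
block [705.65716553  -4.6343689 ] [104.25343322753906, 162.5695343017578] 86.68767 err deg -0.062332153 moved [110.05716553 -12.2343689 ] 110.73508687949092
fence frame [-50.29700985 -32.5050533 ]
tool in block u,v: -0.9069048119344137 -59.418712826636565
Bside [637.35974216  61.42213535] delta in tool x,y cm [-6.29605197  1.23096444]
Dside [773.95458889 -70.69087315] delta in tool x,y cm [  6.16589862 -13.11528469]
```

The block has touched: motion stalled, force rose to 9 N, and the fence-frame x is −50.3 mm. One more small press to seat it, then I'll retreat.

Request:
play_rows(plan=[[0, -0.1, 0, 0], [0, -0.1, 0, 0], [0, -0.1, 0, 0], [0, 0, 0, 0]])

```text
time_s: 16.02
ee_pos: [0.6464, -0.002, 0.0174]
tool_rot: [[-0.054, -0.998, -0.009], [-0.999, 0.054, 0.003], [-0.002, 0.009, -1.0]]
contact_force: [-18.4, 2.1, 13.7]
gripper_width: 0.0933
```

Request:
play_rows(plan=[[0, 0.5, 0, 0], [0, 2, 0, 0], [0, 4, 0, 0], [0, 4, -1, 0], [0, 4, -4, 0], [0, 2, -5, 0], [0, 0, -5, 0], [0, 0, 0, 0], [0, 0, 0, 0]])

```text
time_s: 17.15
ee_pos: [0.4875, 0.0068, 0.1677]
tool_rot: [[-0.052, -0.999, 0.002], [-0.999, 0.052, 0.0], [-0.0, -0.002, -1.0]]
contact_force: [0.3, -0.3, -0.4]
gripper_width: 0.0931
```

```bash
python3 look.py t12
```

```text
top 2024 (array([710.04058838,  -4.56359863]), [108.52668762207031, 160.36070251464844], np.float32(87.06413))
scene 1418 (array([706.25280762,  -4.41022491]), [102.12049865722656, 162.29014587402344], np.float32(86.72215))
t 17.15 tcp [0.48754574 0.00680041 0.16767422] toolx ang -92.99528727885568 [ 0.2561184  -0.32810975 -0.41164276]
block [709.80596924  -4.61372375] [109.23838806152344, 162.29014587402344] 86.72215 err deg -0.02784729 moved [114.20596924 -12.21372375] 114.85720899280038
fence frame [-46.15604921 -32.24923412]
tool in block u,v: -1.3129380322824225 -222.549247223721
Bside [641.46880341  61.40165997] delta in tool x,y cm [ -6.256972   -15.08594369]
Dside [778.14313507 -70.62910748] delta in tool x,y cm [  6.21389074 -29.42460576]
```

View pics/t12s.png

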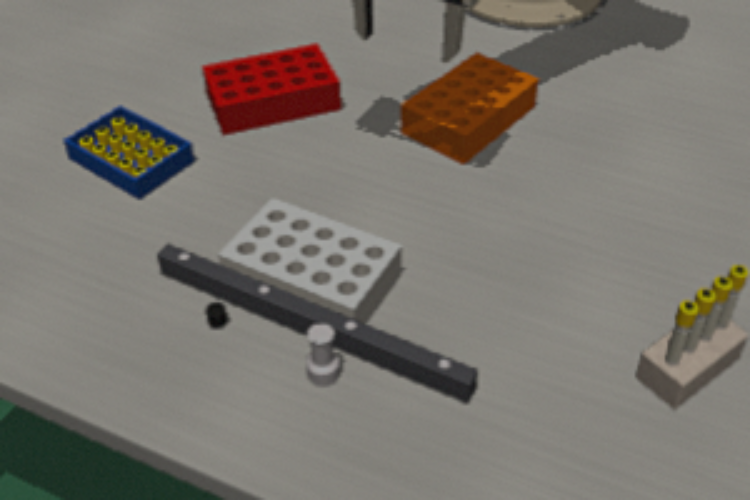

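View pics/t12.png

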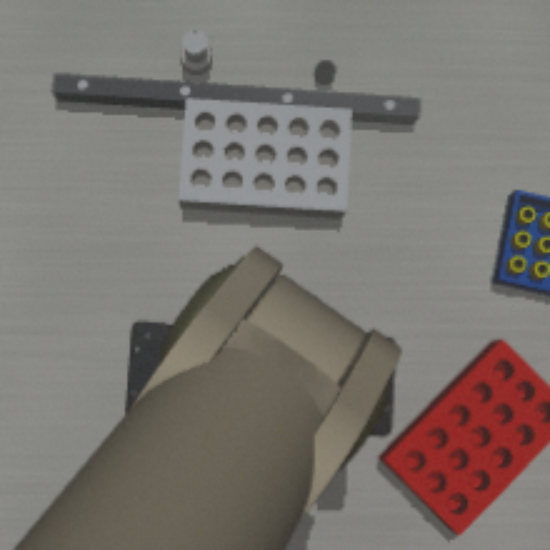

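```bash
python3 -c "
from rig import *
print(hand_in())"
```

```text
the job is handed in; nothing more can be done
None
```

The white nest block now lies flat against the fence by my measurements, and the job is handed in at about 17 s of the 61 s allowed. Hand-in gave no verdict.

**Turning:** I used three corner pushes with shut fingertips: near-left, far-right, then near-left again. They took the block from about 51° askew to about 2.5°, while it was still about 78 mm clear of the fence. At each check its middle was at most about 34 mm from the start.

**Pushing up:** I opened the fingers and pushed with both fingertips centred on the long side. The block went up about 0.2–0.5° askew until motion stalled at the fence. I seated it with about 18 N, then backed the arm well clear.

**Last checks:**

| Check | Result | Limit |
|---|---|---|
| Angle to fence | about 0.03–0.3° | 3° |
| Fence-frame x (−50 mm is flush) | about −50 mm | −54 to −46 mm |
| Fence-frame y | −32 mm | ±100 mm |
| Bystanders | look unmoved in the pictures; not measured | 20 mm |

**One disagreement:** the raw top-camera fit, and the combined fit that includes it, gave a block about 108 mm wide, putting x at −46 mm. I think it counted pixels along the fence edge as block. The scene camera, the block's near edge in the top view, and the stalled push all agree on about −50 mm, so I took that as the true position.

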